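# Lock the banding wheel with its index plunger

## Robot

A 6-joint arm with a two-finger parallel gripper is mounted at the origin on the work surface. World frame = base frame: x ahead of the robot, y to its left, z up, the work surface at z = 0. Lengths are in m, angles in rad, forces in N, time in s.
With the tool pointing down it reaches from about 0.275 to 0.75 m from the base axis. Payload 10.2 kg.
Tool frame: the origin (TCP) lies between the finger pads; the fingertips stand 11 mm ahead of it and the grasp point (between the pads) lies 8 mm behind it (r.tcp_to_tips is the distance from the TCP to the fingertips, in m); z points along the fingers, y is the line along which they close (so a half turn about z gives the same grasp; the last joint's range is limited). The gripper opens to 85 mm and grips with 20 to 120 N. Pads are 22 mm wide; open, the fingers measure 114 mm over their backs; the gripper's body (76 mm by 85 mm) begins 54 mm behind the grasp point. The pads swing forward as they close: fully open they stand 13 mm farther back than shut.
Start: joints at [1.06, 0.313, 1.498, -0, 1.331, -0.223], TCP at [0.149, 0.503, 0.242] pointing down, gripper open.
Joint ranges: [-2.94, 2.94], [-0.97, 2.17], [0.19, 2.56], [-1.23, 4.37], [0.02, 3.11], [-2.88, 2.88]. Speed limits (rad/s): [2.39, 2.39, 3.01, 3.14, 3.14, 3.14].

## Interface

Orientations are given as a unit quaternion [x, y, z, w].
In Python, from plant import r gives the robot as it stands.
- The arm moves only by the shell command python3 -m jog 'ROWS' [FORCE]. ROWS is JSON, a list of rows, each an object of numbers: "dx", "dy", "dz": the shift along the world's x, y, z in cm; "turn": the turn about the world's z in rad; "claw": the finger opening in cm, from 0 to 8.54. A call has 1 to 10 rows; each row shifts and turns the commanded pose from where the row before left it; what a row does not reach is not made up. A row lasts 1/10 s, in which the tool goes at most 50 mm and 8.59 degrees, less where a joint would pass 70% of its speed; a pose out of reach is approached as far as the arm can. A call is refused whole if a number of a shift passes 5 or a number of a turn 0.15, either way. A call with a gripper value outside its range is refused whole. The fingers move at their own pace and stop on an object; FORCE is the grip in N (left out, the last holds). Time passes only in rows, so rows that do not move let the fingers close. It gives the time, the measured TCP pose, the force, the opening and the grip force at its end, in the units of the state.
- r.get_obs(): the state, without advancing time (a new reading comes with each control period).
- r.get_image(name): name is "side" or "top"; returns the picture (384x512x3 uint8, red, green, blue); there is no depth.
- r.calibration(name): a dict with "K" (3x3 intrinsics, pixels), "world_from_camera" (4x4, takes a point from camera to world coordinates). Camera axes: x right, y up, looking along -z (the intrinsics and any distortion apply to the point x, -y, -z); pixel columns grow to the right and rows downward; lengths in m; the calibration is good to about 2 mm. A picture is of the moment at which its call begins. calibration takes no time and is no camera call.
- r.job_done(): hands the job in; it is judged then, once.
The state is a dict: "time_s": time; "qpos": joint angles; "joint_vel": joint speeds; "joint_torque": joint torques, N m; "position": TCP position; "orientation": TCP orientation; "force": force on the tool from outside, world axes, zero at the start; "torque": the same for the moment, N m; "grip_width": opening from 0.0 (shut) to 1.0 (fully open); "gripper_force": force on a finger pad.
Only numpy, scipy, OpenCV 4.12 (cv2) and the standard library are available. Lean on these libraries where they do the work, as an engineer would, in place of code of your own. Each camera call takes 0.05 s, during which the arm holds its last target. There are 200 camera calls.

## Task

A bowl is waiting on the banding wheel, but the wheel is unlocked. Pull the wheel's sprung black index knob up out of its rest notch, turn it to the deep slot and let it come down, then turn the wheel gently by its steel finger post until the plunger pin snaps fully home in the wheel's lock hole. Stop as soon as the wheel locks and do not force the post against the lock; leave the bowl standing in the middle of the wheel and the other things on the table where they are.

Things in the scene. Friction and masses are not known exactly. Their poses are not given: they have to be found in the camera images.
- stand: Fixed stand of the banding wheel (a potter's decorating turntable). Origin: on the vertical wheel axis at the table top; z up; y points from the wheel axis to the index plunger, whose vertical axis is at y = 100 mm. A pillar 28 x 22 mm, 94 mm high, stands at y = 137 to 159 mm and carries the collar.
- collar_top (a point): Centre of the top face of the steel collar round the plunger, 100 mm above the table; radius 16 mm. It has a 4 mm deep rest notch and, 70 degrees counter-clockwise of it (seen from above), a deep slot for the knob's cross pin.
- knob_top (a point): Centre of the top of the black knob, on the plunger axis. The knob is a bar 44 mm long (this point's x), 14 mm thick (y), 26 mm high; its top is 148 mm above the table in the rest notch, 142 mm with the pin riding on the wheel, 134 mm when home. Pinch it across its 14 mm from above, tips no lower than its underside: the collar is just below.
- plunger (a joint): Height of knob and pin, m: 0 = pin home in the lock hole; 0.008 = its round end rides on the wheel's rim; 0.014 = start, in the rest notch; above 0.018 the knob is clear of the collar and can turn; 0.026 = upper stop. A spring pulls it down with 6.6 N at 0, rising 0.3 N per mm (about 12 N when clear).
- knob (a joint): Turn of the knob, rad, growing counter-clockwise seen from above: about 0 = rest notch (start), 1.22 = deep slot, which catches it within about 0.1; there it sinks when let down and can no longer turn. Stops at -0.3 and 1.55. It turns only when pulled clear.
- wheel_top (a point): Centre of the wheel's top face, 60 mm above the table: an aluminium disc of radius 115 mm. Its lock hole (10 mm wide, 100 mm from the axis, a black spot on the rim) starts 23 to 60 degrees clockwise (from above) of the plunger: turn the wheel counter-clockwise by that much. It drags with 6 to 13 N at the post; once the pin drops it stops dead, with about 1 mm of play either way.
- post: Upright round steel finger post, 14 mm in diameter, 55 mm tall, clamped on the wheel's rim 100 mm from its axis, to turn the wheel by. Origin: centre of its foot, on the wheel's top. It is clamped at no fixed angle to the lock hole, so its place does not tell where the pin drops.
- flex (a joint): Give of the post, whose foot is sprung: its angle about the wheel axis against its clamp, rad; 0 = unloaded, positive when pushed counter-clockwise. 0.01 rad (1 mm at the post) for each 3 N of push along the rim; so about 0.02 to 0.04 while the wheel is dragged round, briefly less as the pin drops, then rising steadily once the wheel is locked. Over 0.075 (22 N) the post is forced.
- post_top (a point): Centre of the top of the finger post, 115 mm above the table.
- bowl: Terracotta bowl, radius 45 mm, 42 mm high, loose in the middle of the wheel; origin under its foot.
- cup: Red cup, radius 40 mm, 95 mm high, bystander; origin under its foot.
- tub: White lidded tub, radius 45 mm, 70 mm high, bystander; origin under its foot.
- tray: Clear plastic tray, 150 x 110 x 50 mm, bystander; origin under its middle.
- brush: Paint brush, 200 mm long, lying on the table, bystander; origin at its middle, on the table.
Mind the look-alikes: they are no part of the job. Of the things shaped like the bowl, the terracotta one is meant.

How it is judged:
On the way, in this order (a step that is already met when the one before it is completed fails the run):
1. the knob is turned to the deep slot (value of joint knob above 1 rad), for 0.1 s.
2. the plunger pin has snapped home (value of joint plunger below 0.003 m), for 0.2 s.
At the end, for the whole second after the job is handed in: The plunger pin is fully home in the wheel's lock hole (joint plunger under 3 mm) with the knob in the deep slot (1.05 to 1.4 rad); the bowl stands upright and still on the wheel, within 30 mm of its axis (value of joint plunger below 0.003 m and value of joint knob between 1.05 and 1.4 rad and horizontal distance between bowl and stand below 0.03 m and angle between bowl's own z axis and vertical below 0.15 rad and linear speed of bowl below 0.02 m/s); the robot touches nothing.
It fails at once if the finger post is forced: bent aside by over 0.075 rad (22 N) (value of joint flex above 0.075 rad or value of joint flex below -0.075 rad).
It fails at once if the bowl is tipped or pushed off the middle of the wheel (horizontal distance between bowl and stand above 0.03 m or angle between bowl's own z axis and vertical above 0.3 rad).
It fails at once if a bystander is moved by more than 30 mm or tipped ((distance of cup from where it was at the start of the episode above 0.03 m or angle between cup's own z axis and vertical above 0.35 rad) or (distance of tub from where it was at the start of the episode above 0.03 m or angle between tub's own z axis and vertical above 0.35 rad) or (distance of tray from where it was at the start of the episode above 0.03 m or angle between tray's own z axis and vertical above 0.35 rad) or distance of brush from where it was at the start of the episode above 0.03 m).
It also fails if it takes over 61 s, if anything falls off the work surface, if the arm or the gripper's body presses on something with over 40 N, if the wrist force passes 120 N, or if a joint passes its speed limit or range.

## Working session

There is one attempt and no reset: what is moved stays moved. The work goes in short steps, Python scripts to look and compute and a shell command to move; the robot and the scene stay as the last step left them, time stands still between calls to the robot, and variables do not carry over. Pictures are saved under pics/ and viewed, at most 10 in all, crops included, and the job is handed in when it is done.

```bash
mkdir -p pics; python3 - <<'E'
from plant import r
import cv2, numpy as np
for n in("top","side"):
    im=r.get_image(n); cv2.imwrite(f"pics/{n}0.png",cv2.resize(im[:,:,::-1],(800,600),interpolation=cv2.INTER_CUBIC)); np.save(f"pics/{n}0.npy",im)
    c=r.calibration(n); print(n,np.round(c["K"],1).tolist(),np.round(c["world_from_camera"],3).tolist())
o=r.get_obs();print(o["time_s"],o["position"],o["orientation"],o["grip_width"],r.tcp_to_tips)
E
```

```text
top [[371.3, 0.0, 251.3], [0.0, 371.3, 193.0], [0.0, 0.0, 1.0]] [[0.006, 0.984, -0.178, 0.35], [-1.0, 0.007, 0.004, -0.032], [0.005, 0.178, 0.984, 1.311], [0.0, 0.0, 0.0, 1.0]]
side [[349.6, 0.0, 255.0], [0.0, 349.6, 186.7], [0.0, 0.0, 1.0]] [[0.922, 0.196, -0.335, 0.207], [-0.388, 0.454, -0.802, -0.918], [-0.005, 0.869, 0.495, 0.643], [0.0, 0.0, 0.0, 1.0]]
0.1 [0.14893863 0.50319805 0.24180596] [ 1.43437856e-01  9.89659157e-01 -5.40133556e-04 -2.04145426e-04] 0.9963565912555206 0.011
```

View pics/top0.png

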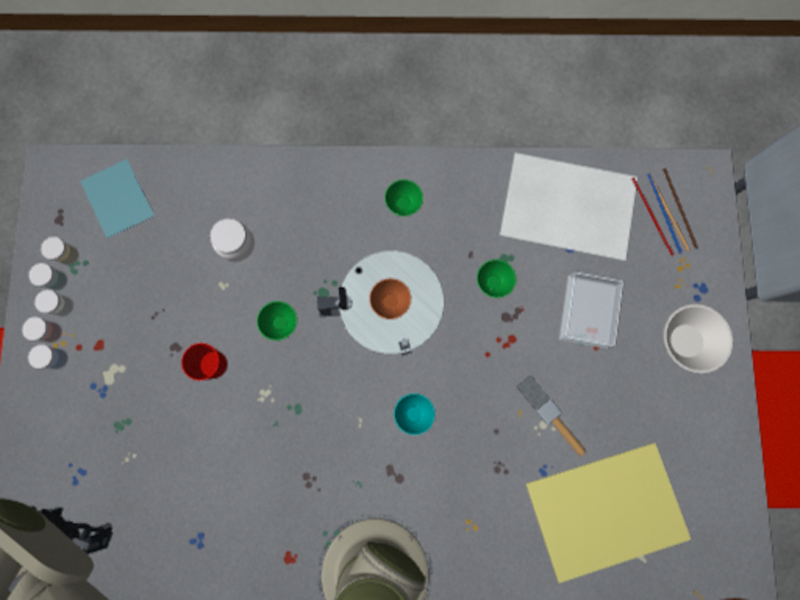

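View pics/side0.png

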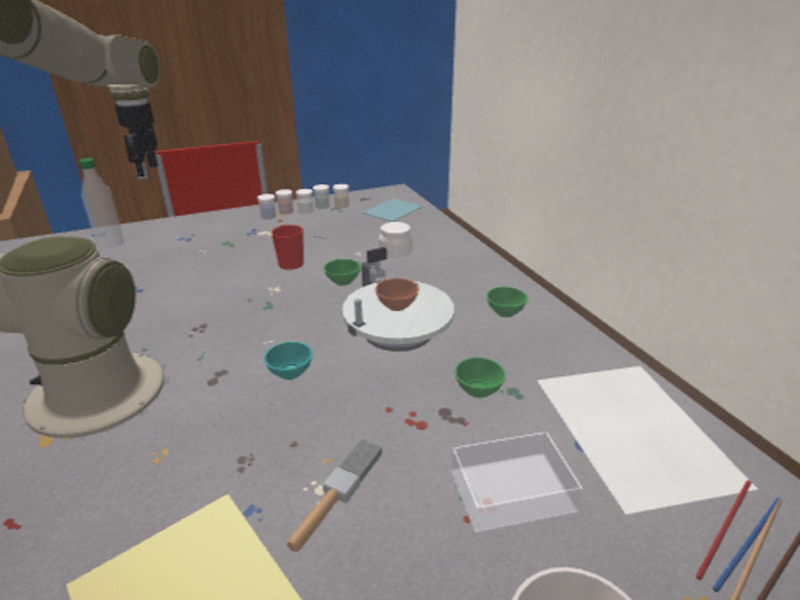

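The top view shows the wheel at about (391,300) with the terracotta bowl in its middle. The black knob is at (343,298), the lock hole at (359,270) and the post at (404,345). The bowl look-alikes are green at (404,197), (496,278) and (277,320), and teal at (414,413). The one meant is the terracotta bowl at (391,298), by its colour and because it stands on the wheel.

```bash
cat >h.py <<'E'
import numpy as np,cv2
from plant import r
def ray(n,u,v):
    c=r.calibration(n);K=np.array(c["K"]);T=np.array(c["world_from_camera"])
    d=np.linalg.solve(K,[u,v,1.]);d=T[:3,:3]@[d[0],-d[1],-d[2]];return T[:3,3],d
def pl(n,u,v,z):
    o,d=ray(n,u,v);return o+d*(z-o[2])/d[2]
def px(n,p):
    c=r.calibration(n);K=np.array(c["K"]);T=np.array(c["world_from_camera"])
    q=T[:3,:3].T@(np.array(p)-T[:3,3]);q=K@[q[0],-q[1],-q[2]];return q[:2]/q[2]
E
python3 - <<'E'
from h import *
a=np.load("pics/top0.npy");b=np.load("pics/side0.npy")
A=cv2.resize(a[145:240,195:300,::-1],None,fx=4,fy=4,interpolation=cv2.INTER_CUBIC)
B=cv2.resize(b[145:235,205:305,::-1],(420,380),interpolation=cv2.INTER_CUBIC)
cv2.imwrite("pics/crop0.png",np.hstack([A[:380],B]))
# wheel: light pixels
w=a.astype(int);m=((w.min(2)>150)).astype(np.uint8);m[:, :200]=0;m[:,300:]=0;m[:150]=0;m[240:]=0
cs,_=cv2.findContours(m,cv2.RETR_EXTERNAL,cv2.CHAIN_APPROX_NONE);c=max(cs,key=cv2.contourArea)
P=np.array([pl("top",*p[0],.06)[:2] for p in cv2.convexHull(c)]);(x,y),rad=cv2.minEnclosingCircle(P.astype(np.float32));print("wheel",x,y,rad)
h=w.copy();d=(w.max(2)<70).astype(np.uint8);d[:150]=0;d[240:]=0;d[:,:195]=0;d[:,300:]=0
n,_,st,ce=cv2.connectedComponentsWithStats(d)
for i in range(1,n):
    if st[i,4]>3:print(st[i],ce[i],*[np.round(pl("top",*ce[i],z),3)[:2] for z in(.06,.115,.148)])
E
```

```text
wheel 0.5787328481674194 -0.03140462562441826 0.11533530801534653
[228 172   3   3   7] [229.         172.71428571] [0.648 0.041] [0.634 0.038] [0.627 0.036]
[204 184  18  18 107] [214.76635514 194.05607477] [0.572 0.089] [0.562 0.083] [0.557 0.08 ]
[238 187   6  14  16] [239.25   193.9375] [0.573 0.005] [0.563 0.003] [0.557 0.002]
```

View pics/crop0.png

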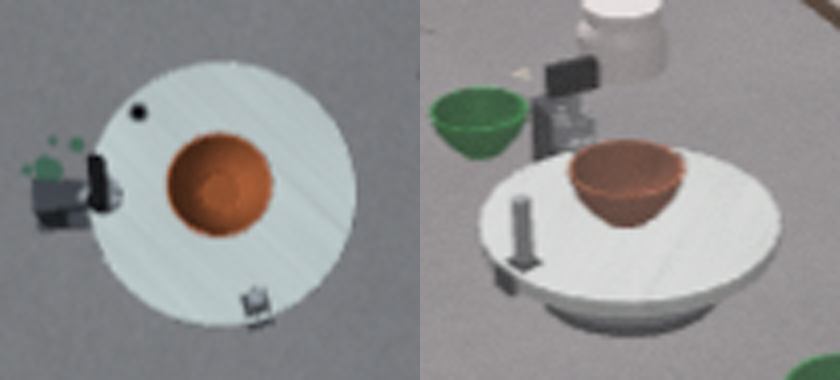

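```bash
python3 - <<'E'
from h import *
C=np.array([.579,-.0315])
def show(n,p):
    d=p[:2]-C;print(n,np.round(p,4),"r",np.hypot(*d).round(4),"ang",np.degrees(np.arctan2(d[1],d[0])).round(1))
t=lambda x,y:(195+x/4,145+y/4); s=lambda x,y:(205+(x-420)/4.2,145+y/4.222)
show("hole",pl("top",*t(138,112),.06))
show("knob T",pl("top",*t(97,178),.148));show("knobS",pl("side",*s(574,66),.148))
show("knob ends",pl("top",*t(95,155),.148));show("",pl("top",*t(100,200),.148))
show("collar T",pl("top",*t(104,195),.1))
show("post T",pl("top",*t(257,293),.115));show("post S",pl("side",*s(521,199),.115));show("post foot S",pl("side",*s(524,262),.06));show("foot T",pl("top",*t(257,305),.06))
show("pillar back corners",pl("top",*t(34,181),.094));show("",pl("top",*t(39,208),.094))
show("bowl rim",pl("top",*t(220,185),.102))
for n,z in(("tub",.07),):show(n,pl("top",228*.64,238*.64,z))
show("greens",pl("top",277*.64,318*.64,.04));show("",pl("top",404*.64,197*.64,.04));show("",pl("top",496*.64,278*.64,.04));show("teal",pl("top",414*.64,412*.64,.04))
E
```

```text
hole [0.6465 0.0395 0.06  ] r 0.0979 ang 46.4
knob T [0.5714 0.0663 0.148 ] r 0.098 ang 94.4
knobS [0.5688 0.061  0.148 ] r 0.093 ang 96.3
knob ends [0.5901 0.0683 0.148 ] r 0.1004 ang 83.6
 [0.5536 0.0635 0.148 ] r 0.0983 ang 104.9
collar T [0.5663 0.0642 0.1   ] r 0.0965 ang 97.6
post T [ 0.4839 -0.0623  0.115 ] r 0.0999 ang -162.0
post S [ 0.4807 -0.0622  0.115 ] r 0.1029 ang -162.7
post foot S [ 0.4817 -0.0589  0.06  ] r 0.101 ang -164.3
foot T [ 0.4799 -0.0638  0.06  ] r 0.1042 ang -162.0
pillar back corners [0.5788 0.1232 0.094 ] r 0.1547 ang 90.1
 [0.556  0.1184 0.094 ] r 0.1517 ang 98.7
bowl rim [ 0.575  -0.0318  0.102 ] r 0.004 ang -175.4
tub [0.7156 0.3293 0.07  ] r 0.3858 ang 69.3
greens [0.5416 0.2194 0.04  ] r 0.2537 ang 98.5
 [ 0.8252 -0.0611  0.04  ] r 0.248 ang -6.8
 [ 0.6357 -0.2681  0.04  ] r 0.2433 ang -76.5
teal [ 0.339  -0.0838  0.04  ] r 0.2456 ang -167.7
```

```bash
python3 -m jog '[{"dx":2.1,"dy":-2.185,"turn":-0.1375,"claw":4},{"dx":2.1,"dy":-2.185,"turn":-0.1375,"claw":4},{"dx":2.1,"dy":-2.185,"turn":-0.1375,"claw":4},{"dx":2.1,"dy":-2.185,"turn":-0.1375,"claw":4},{"dx":2.1,"dy":-2.185,"turn":-0.1375,"claw":4},{"dx":2.1,"dy":-2.185,"turn":-0.1375,"claw":4},{"dx":2.1,"dy":-2.185,"turn":-0.1375,"claw":4},{"dx":2.1,"dy":-2.185,"turn":-0.1375,"claw":4},{"dx":2.1,"dy":-2.185,"turn":-0.1375,"claw":4},{"dx":2.1,"dy":-2.185,"turn":-0.1375,"claw":4}]' 50
python3 -m jog '[{"dx":2.1,"dy":-2.185,"turn":-0.1375},{"dx":2.1,"dy":-2.185,"turn":-0.1375},{"dx":2.1,"dy":-2.185,"turn":-0.1375},{"dx":2.1,"dy":-2.185,"turn":-0.1375},{"dx":2.1,"dy":-2.185,"turn":-0.1375},{"dx":2.1,"dy":-2.185,"turn":-0.1375},{"dx":2.1,"dy":-2.185,"turn":-0.1375},{"dx":2.1,"dy":-2.185,"turn":-0.1375},{"dx":2.1,"dy":-2.185,"turn":-0.1375},{"dx":2.1,"dy":-2.185,"turn":-0.1375}]'
python3 -m jog '[{"dz":-2},{"dz":-2},{"dz":-2},{"dz":-0.5},{"dz":0}]'
python3 - <<'E'
from h import *
for n in("top","side"):
    im=r.get_image(n);np.save(f"pics/{n}1.npy",im)
a=np.load("pics/top1.npy")[120:250,170:310,::-1];b=np.load("pics/side1.npy")[80:230,180:320,::-1]
cv2.imwrite("pics/c1.png",np.hstack([cv2.resize(a,(400,372),interpolation=2),cv2.resize(b,(400,372),interpolation=2)]))
o=r.get_obs();print(o["qpos"],o["orientation"])
E
```

```text
[ 1.05964038e+00  3.13263990e-01  1.49813425e+00  4.64688509e-06
  1.33098284e+00 -2.23359085e-01] [ 1.43402870e-01  9.89664318e-01 -3.67116738e-04 -1.43651987e-04]schema error: expected keys dx, dy, dz, turn, claw
schema error: expected keys dx, dy, dz, turn, claw
schema error: expected keys dx, dy, dz, turn, claw
```

View pics/c1.png

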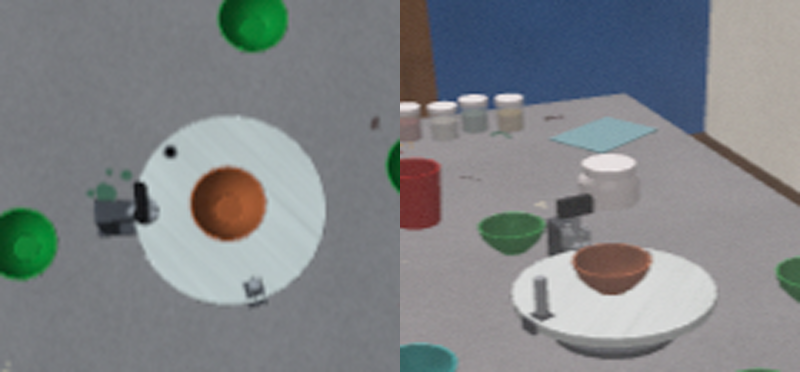

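The calls were refused because every row needs all five keys. The picture shows the scene unchanged. I'll send the rows again in full.

```bash
python3 -m jog '[{"dx":2.1,"dy":-2.185,"dz":0,"turn":-0.1375,"claw":4},{"dx":2.1,"dy":-2.185,"dz":0,"turn":-0.1375,"claw":4},{"dx":2.1,"dy":-2.185,"dz":0,"turn":-0.1375,"claw":4},{"dx":2.1,"dy":-2.185,"dz":0,"turn":-0.1375,"claw":4},{"dx":2.1,"dy":-2.185,"dz":0,"turn":-0.1375,"claw":4},{"dx":2.1,"dy":-2.185,"dz":0,"turn":-0.1375,"claw":4},{"dx":2.1,"dy":-2.185,"dz":0,"turn":-0.1375,"claw":4},{"dx":2.1,"dy":-2.185,"dz":0,"turn":-0.1375,"claw":4},{"dx":2.1,"dy":-2.185,"dz":0,"turn":-0.1375,"claw":4},{"dx":2.1,"dy":-2.185,"dz":0,"turn":-0.1375,"claw":4}]' 50
python3 -m jog '[{"dx":2.1,"dy":-2.185,"dz":0,"turn":-0.1375,"claw":4},{"dx":2.1,"dy":-2.185,"dz":0,"turn":-0.1375,"claw":4},{"dx":2.1,"dy":-2.185,"dz":0,"turn":-0.1375,"claw":4},{"dx":2.1,"dy":-2.185,"dz":0,"turn":-0.1375,"claw":4},{"dx":2.1,"dy":-2.185,"dz":0,"turn":-0.1375,"claw":4},{"dx":2.1,"dy":-2.185,"dz":0,"turn":-0.1375,"claw":4},{"dx":2.1,"dy":-2.185,"dz":0,"turn":-0.1375,"claw":4},{"dx":2.1,"dy":-2.185,"dz":0,"turn":-0.1375,"claw":4},{"dx":2.1,"dy":-2.185,"dz":0,"turn":-0.1375,"claw":4},{"dx":2.1,"dy":-2.185,"dz":0,"turn":-0.1375,"claw":4}]'
python3 -m jog '[{"dx":0,"dy":0,"dz":-2,"turn":0,"claw":4},{"dx":0,"dy":0,"dz":-2,"turn":0,"claw":4},{"dx":0,"dy":0,"dz":-2,"turn":0,"claw":4},{"dx":0,"dy":0,"dz":0,"turn":0,"claw":4},{"dx":0,"dy":0,"dz":0,"turn":0,"claw":4}]'
python3 - <<'E'
from h import *
for n in("top","side"):
    im=r.get_image(n);np.save(f"pics/{n}2.npy",im)
a=np.load("pics/top2.npy")[120:250,170:310,::-1];b=np.load("pics/side2.npy")[130:190,210:280,::-1]
cv2.imwrite("pics/c2.png",np.hstack([cv2.resize(a,(360,372),interpolation=2),cv2.resize(b,(434,372),interpolation=2)]))
o=r.get_obs();print(o["qpos"],o["orientation"],o["position"])
E
```

```text
time_s: 1.2
position: [0.3597, 0.2839, 0.2423]
orientation: [0.741, 0.672, -0.0, -0.0]
force: [0.9, -1.1, -0.1]
grip_width: 0.47
gripper_force: 0.0
time_s: 2.2
position: [0.5697, 0.0654, 0.2421]
orientation: [0.999, 0.049, -0.0, -0.0]
force: [0.4, 0.4, 0.4]
grip_width: 0.462
gripper_force: 0.0
time_s: 2.7
position: [0.5692, 0.0664, 0.1828]
orientation: [0.999, 0.052, 0.0, -0.0]
force: [0.1, -0.6, 0.0]
grip_width: 0.47
gripper_force: 0.0
[-8.81308007e-02  4.66620716e-01  1.43342479e+00 -9.09667113e-06
  1.23957538e+00  1.37872564e+00] [9.98649304e-01 5.19479998e-02 9.75627001e-04 1.41932593e-04] [0.56952558 0.06642791 0.18354942]
```

View pics/c2.png

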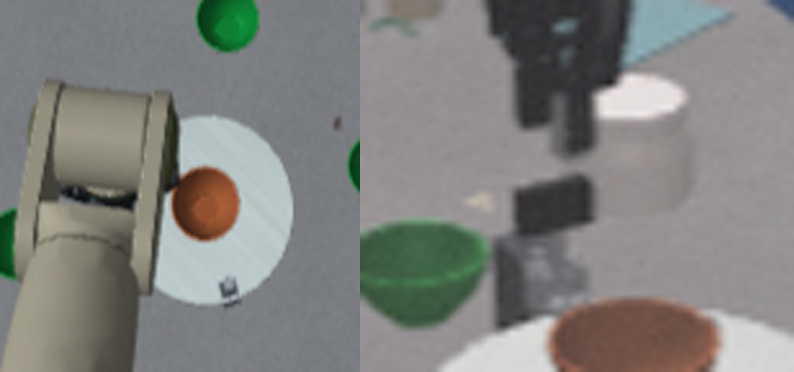

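The side crop shows the two fingertips at about (535,126) and (576,156), straddling the knob, whose top is centred near (553,190). Next I check the offset numerically.

```bash
python3 - <<'E'
from h import *
print(px("side",[.5695,.0664,.1715]),"seen 241.5 152.7")
for y in(.061,.064,.067):print(px("side",[.5695,y,.148]),"seen 241.1 160.6 (top face mid)")
b=np.load("pics/side2.npy").astype(int)[155:172,228:252].max(2);print(b)
E
```

```text
[241.10261466 153.43217711] seen 241.5 152.7
[241.86553284 160.59262621] seen 241.1 160.6 (top face mid)
[241.54013114 160.2337191 ] seen 241.1 160.6 (top face mid)
[241.21608434 159.87630639] seen 241.1 160.6 (top face mid)
[[151 150 150 151 149 149 148 149 151 150 151 151 148 136 118 104 108 119
  130 142 147 147 153 155]
 [150 148 149 148 152 151 152 152 152 152 150 151 151 151 143 135 135 136
  143 146 144 150 151 152]
 [149 147 148 148 145 149 149 150 152 150 152 150 151 153 145 139 134 138
  142 144 147 147 146 149]
 [149 150 149 154 151 150 152 151 152 151 153 152 153 144 120 106  91  81
  106 135 143 148 147 149]
 [150 151 153 153 150 153 151 152 152 136 112 105  93  81  74  66  64  59
   60 110 146 147 148 146]
 [150 152 152 148 151 147 132 104  92  80  68  67  62  57  56  51  55  52
   54  92 133 144 147 148]
 [161 178 177 157 150 153 123  63  61  55  54  56  54  56  53  54  55  52
   56  92 132 146 147 147]
 [189 185 179 160 153 153 124  62  53  54  51  50  54  56  52  55  58  51
   52  90 130 145 146 146]
 [162 167 177 167 151 157 127  64  49  52  53  51  54  56  53  53  52  53
   53  91 132 145 146 147]
 [153 156 158 156 150 155 124  61  54  55  57  53  54  54  54  56  56  54
   56  92 134 147 147 146]
 [155 152 152 153 152 152 128  62  51  56  54  51  51  55  55  54  54  54
   57  91 138 154 156 151]
 [154 152 153 151 152 153 132  79  53  55  52  54  55  56  55  74  91 102
  127 147 150 154 151 151]
 [138 143 151 152 146 137 111  72  52  56  54  62  72  87 103 125 144 144
  149 152 153 147 152 151]
 [116 136 139 124 108 107 103  93  82  87  95 101 101 108 112 134 147 149
  151 150 152 151 151 151]
 [106 133 145 108  86  98 104  99  92  98 102 101 105 110 110 131 152 151
  150 149 148 147 151 149]
 [106 127 136 101  70  78  91  99  98 116 135 126 108 109 114 136 155 151
  149 150 150 151 150 150]
 [108 120 120  94  68  70  76  88 100 105 122 118 106 110 114 138 149 140
  151 150 149 151 149 148]]
```

```bash
python3 -m jog '[{"dx":0,"dy":-0.1,"dz":-1.2,"turn":0,"claw":4},{"dx":0,"dy":0,"dz":-1.2,"turn":0,"claw":4},{"dx":0,"dy":0,"dz":-1.2,"turn":0,"claw":4},{"dx":0,"dy":0,"dz":-1.0,"turn":0,"claw":4},{"dx":0,"dy":0,"dz":0,"turn":0,"claw":4},{"dx":0,"dy":0,"dz":0,"turn":0,"claw":4}]' 50
python3 -m jog '[{"dx":0,"dy":0,"dz":0,"turn":0,"claw":2.4},{"dx":0,"dy":0,"dz":0,"turn":0,"claw":2.0},{"dx":0,"dy":0,"dz":0,"turn":0,"claw":1.6},{"dx":0,"dy":0,"dz":0,"turn":0,"claw":1.2},{"dx":0,"dy":0,"dz":0,"turn":0,"claw":0.8},{"dx":0,"dy":0,"dz":0,"turn":0,"claw":0.6},{"dx":0,"dy":0,"dz":0,"turn":0,"claw":0.6}]' 50
```

```text
time_s: 3.4
position: [0.5691, 0.0654, 0.1362]
orientation: [0.999, 0.052, -0.0, -0.0]
force: [0.2, -0.2, 0.5]
grip_width: 0.471
gripper_force: 0.0
time_s: 4.1
position: [0.569, 0.0683, 0.1372]
orientation: [0.999, 0.052, 0.001, -0.002]
force: [-1.8, 14.0, 3.6]
grip_width: 0.155
gripper_force: 49.3
```

```bash
python3 -m jog '[{"dx":0,"dy":0.4,"dz":0,"turn":0,"claw":0.6},{"dx":0,"dy":0,"dz":0.3,"turn":0,"claw":0.6},{"dx":0,"dy":0,"dz":0.3,"turn":0,"claw":0.6},{"dx":0,"dy":0,"dz":0.2,"turn":0,"claw":0.6},{"dx":0,"dy":0,"dz":0.1,"turn":0,"claw":0.6},{"dx":0,"dy":0,"dz":0,"turn":0,"claw":0.6},{"dx":0,"dy":0,"dz":0,"turn":0,"claw":0.6}]' 80
```

```text
time_s: 4.8
position: [0.5688, 0.0693, 0.1449]
orientation: [0.999, 0.052, -0.0, -0.0]
force: [2.3, -0.0, -14.3]
grip_width: 0.142
gripper_force: 78.1
```

```bash
python3 -m jog '[{"dx":0,"dy":0,"dz":0,"turn":0.1,"claw":0.6},{"dx":0,"dy":0,"dz":0,"turn":0.1,"claw":0.6},{"dx":0,"dy":0,"dz":0,"turn":0.1,"claw":0.6},{"dx":0,"dy":0,"dz":0,"turn":0.1,"claw":0.6},{"dx":0,"dy":0,"dz":0,"turn":0.1,"claw":0.6},{"dx":0,"dy":0,"dz":0,"turn":0.1,"claw":0.6}]' 80
python3 -c "
from plant import r;o=r.get_obs();print(o['force'],o['torque'],o['position'])"
```

```text
time_s: 5.4
position: [0.5689, 0.0693, 0.145]
orientation: [0.938, 0.347, -0.0, -0.0]
force: [1.7, -0.5, -14.5]
grip_width: 0.144
gripper_force: 78.0
[  1.68643341  -0.49663333 -14.52395901] [-0.14510826 -0.62367081 -0.0387511 ] [0.56889903 0.06930983 0.14503746]
```

```bash
python3 -m jog '[{"dx":0,"dy":0,"dz":0,"turn":0.1,"claw":0.6},{"dx":0,"dy":0,"dz":0,"turn":0.1,"claw":0.6},{"dx":0,"dy":0,"dz":0,"turn":0.1,"claw":0.6},{"dx":0,"dy":0,"dz":0,"turn":0.1,"claw":0.6},{"dx":0,"dy":0,"dz":0,"turn":0.1,"claw":0.6},{"dx":0,"dy":0,"dz":0,"turn":0.1,"claw":0.6},{"dx":0,"dy":0,"dz":0,"turn":0.02,"claw":0.6},{"dx":0,"dy":0,"dz":0,"turn":0,"claw":0.6},{"dx":0,"dy":0,"dz":0,"turn":0,"claw":0.6}]' 80
python3 -m jog '[{"dx":0,"dy":0,"dz":-0.3,"turn":0,"claw":0.6},{"dx":0,"dy":0,"dz":-0.3,"turn":0,"claw":0.6},{"dx":0,"dy":0,"dz":-0.3,"turn":0,"claw":0.6},{"dx":0,"dy":0,"dz":-0.2,"turn":0,"claw":0.6},{"dx":0,"dy":0,"dz":0,"turn":0,"claw":0.6},{"dx":0,"dy":0,"dz":0,"turn":0,"claw":0.6}]' 80
python3 -c "
from plant import r;o=r.get_obs();print(o['force'],o['torque'],o['position'],o['orientation'])"
```

```text
time_s: 6.3
position: [0.569, 0.0694, 0.1452]
orientation: [0.789, 0.614, -0.0, -0.0]
force: [3.2, -1.1, -14.8]
grip_width: 0.145
gripper_force: 78.0
time_s: 6.9
position: [0.5691, 0.0694, 0.1343]
orientation: [0.789, 0.615, -0.0, 0.0]
force: [2.3, -1.0, -11.6]
grip_width: 0.142
gripper_force: 78.3
[  2.25311749  -1.02766273 -11.58623138] [-0.23847705 -0.4040256   0.06390491] [0.5690531  0.06938586 0.13431489] [ 7.88837480e-01  6.14601846e-01 -2.76275802e-05  2.18821858e-05]
```

```bash
python3 -m jog '[{"dx":0,"dy":0,"dz":-0.2,"turn":0,"claw":0.6},{"dx":0,"dy":0,"dz":-0.1,"turn":0,"claw":0.6},{"dx":0,"dy":0,"dz":0,"turn":0,"claw":0.6},{"dx":0,"dy":0,"dz":0,"turn":0,"claw":0.6}]' 80
python3 -m jog '[{"dx":0,"dy":0,"dz":0,"turn":0,"claw":2.2},{"dx":0,"dy":0,"dz":0,"turn":0,"claw":2.6},{"dx":0,"dy":0,"dz":0,"turn":0,"claw":3},{"dx":0,"dy":0,"dz":0,"turn":0,"claw":3},{"dx":0,"dy":0,"dz":1,"turn":0,"claw":3},{"dx":0,"dy":0,"dz":2,"turn":0,"claw":3},{"dx":0,"dy":0,"dz":3,"turn":0,"claw":3},{"dx":0,"dy":0,"dz":3,"turn":0,"claw":3}]' 40
```

```text
time_s: 7.3
position: [0.5691, 0.0694, 0.1315]
orientation: [0.789, 0.615, 0.0, 0.0]
force: [0.6, -2.2, -8.8]
grip_width: 0.151
gripper_force: 79.0
time_s: 8.1
position: [0.5689, 0.0694, 0.2231]
orientation: [0.789, 0.615, 0.0, 0.0]
force: [0.2, 0.1, -0.1]
grip_width: 0.351
gripper_force: 0.0
```

```bash
python3 -m jog '[{"dx":-0.855,"dy":-1.305,"dz":0,"turn":-0.1016,"claw":3.6},{"dx":-0.855,"dy":-1.305,"dz":0,"turn":-0.1016,"claw":3.6},{"dx":-0.855,"dy":-1.305,"dz":0,"turn":-0.1016,"claw":3.6},{"dx":-0.855,"dy":-1.305,"dz":0,"turn":-0.1016,"claw":3.6},{"dx":-0.855,"dy":-1.305,"dz":0,"turn":-0.1016,"claw":3.6},{"dx":-0.855,"dy":-1.305,"dz":0,"turn":-0.1016,"claw":3.6},{"dx":-0.855,"dy":-1.305,"dz":0,"turn":-0.1016,"claw":3.6},{"dx":-0.855,"dy":-1.305,"dz":0,"turn":-0.1016,"claw":3.6},{"dx":-0.855,"dy":-1.305,"dz":0,"turn":-0.1016,"claw":3.6},{"dx":-0.855,"dy":-1.305,"dz":0,"turn":-0.1016,"claw":3.6}]' 20
python3 -m jog '[{"dx":0,"dy":0,"dz":-3,"turn":0,"claw":3.6},{"dx":0,"dy":0,"dz":-3,"turn":0,"claw":3.6},{"dx":0,"dy":0,"dz":-1.5,"turn":0,"claw":3.6},{"dx":0,"dy":0,"dz":0,"turn":0,"claw":3.6},{"dx":0,"dy":0,"dz":0,"turn":0,"claw":3.6}]' 20
python3 - <<'E'
from h import *
for n in("top","side"):
    im=r.get_image(n);np.save(f"pics/{n}3.npy",im)
a=np.load("pics/top3.npy")[120:250,170:310,::-1];b=np.load("pics/side3.npy")[140:220,200:290,::-1]
cv2.imwrite("pics/c3.png",np.hstack([cv2.resize(a,(380,400),interpolation=2),cv2.resize(b,(420,400),interpolation=2)]))
o=r.get_obs();print(o["position"]);print(px("side",o["position"]-np.array([0,0,.011])))
E
```

```text
time_s: 9.1
position: [0.4833, -0.0616, 0.2222]
orientation: [0.988, 0.151, 0.0, 0.0]
force: [-0.3, 0.7, 0.1]
grip_width: 0.423
gripper_force: 0.0
time_s: 9.6
position: [0.484, -0.0612, 0.1474]
orientation: [0.988, 0.153, 0.001, 0.0]
force: [0.3, 0.4, 0.1]
grip_width: 0.422
gripper_force: 0.0
[ 0.48417247 -0.06128088  0.14770054]
[229.74286813 185.41413621]
```

View pics/c3.png

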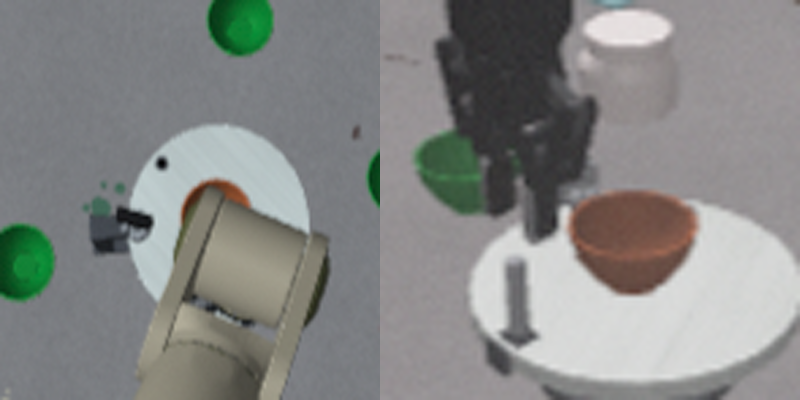

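The crop shows the knob turned into the deep slot. The fingertips at (495,212) and (540,240) straddle the post top at (516,262), and the hole is still visible in the top view.

```bash
python3 -m jog '[{"dx":0,"dy":0,"dz":-1.5,"turn":0,"claw":3.6},{"dx":0,"dy":0,"dz":-1.5,"turn":0,"claw":3.6},{"dx":0,"dy":0,"dz":-1.5,"turn":0,"claw":3.6},{"dx":0,"dy":0,"dz":-0.5,"turn":0,"claw":3.6},{"dx":0,"dy":0,"dz":0,"turn":0,"claw":3.6}]' 20
cat > chk.py <<'E'
# prints tangential push (N), exits 1 if over the limit given
import sys;from h import *
o=r.get_obs();d=o["position"][:2]-np.array([.579,-.030]);t=np.array([-d[1],d[0]])/np.hypot(*d)
p=-o["force"][:2]@t;print("push",round(p,1),"rad",round(-o["force"][:2]@d/np.hypot(*d),1),"TCP ang",np.degrees(np.arctan2(d[1],d[0])).round(1),"r",np.hypot(*d).round(4))
sys.exit(p>float(sys.argv[1]))
E
python3 chk.py 18
python3 -c "
import numpy as np
a=np.radians(np.arange(-162,-98,2.))
for x in a: print(round(np.degrees(x)),np.round(10*(np.cos(x+np.radians(2))-np.cos(x)),2),np.round(10*(np.sin(x+np.radians(2))-np.sin(x)),2),end=' | ')"
```

```text
time_s: 10.2
position: [0.4837, -0.0611, 0.0966]
orientation: [0.988, 0.153, 0.0, 0.0]
force: [0.6, -0.7, 0.2]
grip_width: 0.415
gripper_force: 0.0
push -0.9 rad 0.4 TCP ang -161.9 r 0.1003
-162 0.11 -0.33 | -160 0.13 -0.33 | -158 0.14 -0.32 | -156 0.15 -0.32 | -154 0.16 -0.31 | -152 0.17 -0.31 | -150 0.18 -0.3 | -148 0.19 -0.29 | -146 0.2 -0.29 | -144 0.21 -0.28 | -142 0.22 -0.27 | -140 0.23 -0.26 | -138 0.24 -0.26 | -136 0.25 -0.25 | -134 0.26 -0.24 | -132 0.26 -0.23 | -130 0.27 -0.22 | -128 0.28 -0.21 | -126 0.29 -0.2 | -124 0.29 -0.19 | -122 0.3 -0.18 | -120 0.31 -0.17 | -118 0.31 -0.16 | -116 0.32 -0.15 | -114 0.32 -0.14 | -112 0.33 -0.13 | -110 0.33 -0.11 | -108 0.33 -0.1 | -106 0.34 -0.09 | -104 0.34 -0.08 | -102 0.34 -0.07 | -100 0.34 -0.05 | False
```

```bash
python3 -m jog '[{"dx":0.11,"dy":-0.33,"dz":0,"turn":0.035,"claw":3.6},{"dx":0.06,"dy":-0.16,"dz":0,"turn":0.0175,"claw":3.6},{"dx":0.07,"dy":-0.17,"dz":0,"turn":0.0175,"claw":3.6},{"dx":0.07,"dy":-0.16,"dz":0,"turn":0.0175,"claw":3.6},{"dx":0.07,"dy":-0.16,"dz":0,"turn":0.0175,"claw":3.6}]' && python3 chk.py 16 && python3 -m jog '[{"dx":0.07,"dy":-0.16,"dz":0,"turn":0.0175,"claw":3.6},{"dx":0.08,"dy":-0.16,"dz":0,"turn":0.0175,"claw":3.6}]' && python3 chk.py 16 && python3 -m jog '[{"dx":0.08,"dy":-0.155,"dz":0,"turn":0.0175,"claw":3.6},{"dx":0.08,"dy":-0.155,"dz":0,"turn":0.0175,"claw":3.6}]' && python3 chk.py 16 && python3 -m jog '[{"dx":0.085,"dy":-0.155,"dz":0,"turn":0.0175,"claw":3.6},{"dx":0.085,"dy":-0.155,"dz":0,"turn":0.0175,"claw":3.6}]' && python3 chk.py 16
```

```text
time_s: 10.7
position: [0.4874, -0.0706, 0.0966]
orientation: [0.979, 0.205, 0.0, -0.0]
force: [-1.0, 4.9, 3.7]
grip_width: 0.426
gripper_force: 2.4
push 4.9 rad 1.1 TCP ang -156.1 r 0.1002False
```

```bash
sed -i 's/sys.exit(p>float(sys.argv\[1\]))/sys.exit(int(p>float(sys.argv[1])))/' chk.py
python3 -m jog '[{"dx":0.07,"dy":-0.16,"dz":0,"turn":0.0175,"claw":3.6},{"dx":0.08,"dy":-0.16,"dz":0,"turn":0.0175,"claw":3.6}]' >/dev/null&& python3 chk.py 15 && python3 -m jog '[{"dx":0.08,"dy":-0.155,"dz":0,"turn":0.0175,"claw":3.6},{"dx":0.08,"dy":-0.155,"dz":0,"turn":0.0175,"claw":3.6}]'>/dev/null && python3 chk.py 15 && python3 -m jog '[{"dx":0.085,"dy":-0.155,"dz":0,"turn":0.0175,"claw":3.6},{"dx":0.085,"dy":-0.155,"dz":0,"turn":0.0175,"claw":3.6}]' && python3 chk.py 15
```

```text
push 7.8 rad 2.5 TCP ang -154.5 r 0.1001
push 7.9 rad 2.3 TCP ang -152.6 r 0.1001
time_s: 11.3
position: [0.4918, -0.0792, 0.0964]
orientation: [0.967, 0.257, -0.0, -0.001]
force: [-1.1, 8.8, 5.9]
grip_width: 0.425
gripper_force: 4.2
push 8.2 rad 3.4 TCP ang -150.6 r 0.1001
```

```bash
python3 -m jog '[{"dx":0.18,"dy":-0.3,"dz":0,"turn":0.035,"claw":3.6},{"dx":0.19,"dy":-0.29,"dz":0,"turn":0.035,"claw":3.6},{"dx":0.2,"dy":-0.29,"dz":0,"turn":0.035,"claw":3.6}]' >/dev/null&& python3 chk.py 14 && python3 -m jog '[{"dx":0.21,"dy":-0.28,"dz":0,"turn":0.035,"claw":3.6},{"dx":0.22,"dy":-0.27,"dz":0,"turn":0.035,"claw":3.6},{"dx":0.23,"dy":-0.26,"dz":0,"turn":0.035,"claw":3.6}]' >/dev/null&& python3 chk.py 14 && python3 -m jog '[{"dx":0.24,"dy":-0.26,"dz":0,"turn":0.035,"claw":3.6},{"dx":0.25,"dy":-0.25,"dz":0,"turn":0.035,"claw":3.6},{"dx":0.26,"dy":-0.24,"dz":0,"turn":0.035,"claw":3.6}]' >/dev/null&& python3 chk.py 14 && python3 -m jog '[{"dx":0.26,"dy":-0.23,"dz":0,"turn":0.035,"claw":3.6},{"dx":0,"dy":0,"dz":0,"turn":0,"claw":3.6}]' >/dev/null&& python3 chk.py 14
python3 - <<'E'
from h import *
for n in("top","side"):
    im=r.get_image(n);np.save(f"pics/{n}4.npy",im)
a=np.load("pics/top4.npy")[120:250,170:310,::-1];b=np.load("pics/side4.npy")[140:220,200:290,::-1]
cv2.imwrite("pics/c4.png",np.hstack([cv2.resize(a,(380,400),interpolation=2),cv2.resize(b,(420,400),interpolation=2)]))
E
```

```text
push 9.8 rad 3.8 TCP ang -144.7 r 0.1
push 8.8 rad 3.3 TCP ang -138.8 r 0.1
push 9.6 rad 3.4 TCP ang -132.8 r 0.0999
push 5.0 rad 2.4 TCP ang -130.5 r 0.1001
```

View pics/c4.png

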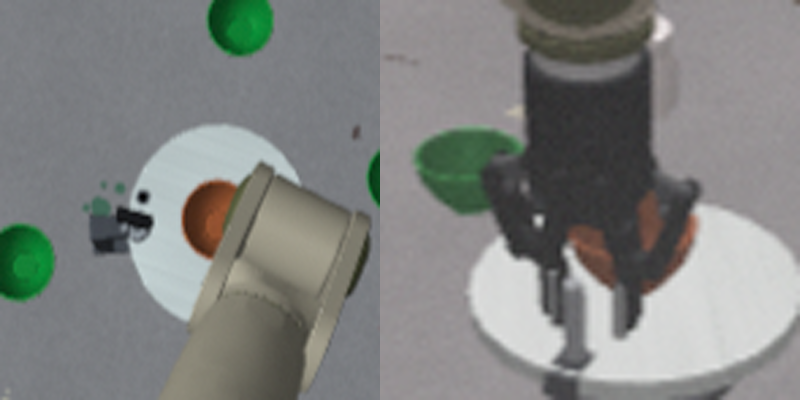

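The hole has moved to crop (142,197), just short of the plunger. The bowl is still centred, and the post is against the trailing finger.

```bash
python3 - <<'E'
from h import *
for f in("pics/top0.npy","pics/top4.npy"):
    a=np.load(f).astype(int);d=255-a.max(2)
    u0,v0=(229,173) if "0" in f else (222,184)
    w=d[v0-3:v0+4,u0-3:u0+4].astype(float);w=np.clip(w-150,0,None);V,U=np.mgrid[v0-3:v0+4,u0-3:u0+4]
    p=pl("top",(U*w).sum()/w.sum(),(V*w).sum()/w.sum(),.06)[:2]-[.579,-.0315];print(p,np.hypot(*p),np.degrees(np.arctan2(p[1],p[0])))
E
```

```text
[0.06856121 0.07232993] 0.09966071739036633 46.53224676259211
[0.02975107 0.09538151] 0.09991375475308979 72.67643374821961
```

```bash
python3 -m jog '[{"dx":0.13,"dy":-0.11,"dz":0,"turn":0.0175,"claw":3.6},{"dx":0.13,"dy":-0.11,"dz":0,"turn":0.0175,"claw":3.6},{"dx":0.28,"dy":-0.21,"dz":0,"turn":0.035,"claw":3.6},{"dx":0.29,"dy":-0.2,"dz":0,"turn":0.035,"claw":3.6}]' >/dev/null&& python3 chk.py 14 && python3 -m jog '[{"dx":0.29,"dy":-0.19,"dz":0,"turn":0.035,"claw":3.6},{"dx":0.3,"dy":-0.18,"dz":0,"turn":0.035,"claw":3.6}]' >/dev/null&& python3 chk.py 14 && python3 -m jog '[{"dx":0.155,"dy":-0.085,"dz":0,"turn":0.0175,"claw":3.6},{"dx":0.155,"dy":-0.085,"dz":0,"turn":0.0175,"claw":3.6}]' >/dev/null&& python3 chk.py 13 && python3 -m jog '[{"dx":0.155,"dy":-0.08,"dz":0,"turn":0.0175,"claw":3.6},{"dx":0.155,"dy":-0.08,"dz":0,"turn":0.0175,"claw":3.6}]' >/dev/null&& python3 chk.py 13
```

```text
push 9.7 rad 3.9 TCP ang -124.9 r 0.0999
push 9.5 rad 4.6 TCP ang -120.9 r 0.0998
push 9.0 rad 4.8 TCP ang -118.8 r 0.0998
push 8.4 rad 4.4 TCP ang -116.9 r 0.0998
```

```bash
python3 -m jog '[{"dx":0.08,"dy":-0.038,"dz":0,"turn":0.009,"claw":3.6},{"dx":0.08,"dy":-0.038,"dz":0,"turn":0.009,"claw":3.6},{"dx":0.08,"dy":-0.037,"dz":0,"turn":0.009,"claw":3.6},{"dx":0.08,"dy":-0.037,"dz":0,"turn":0.009,"claw":3.6}]' >/dev/null&& python3 chk.py 11.5 && python3 -m jog '[{"dx":0.08,"dy":-0.036,"dz":0,"turn":0.009,"claw":3.6},{"dx":0.08,"dy":-0.036,"dz":0,"turn":0.009,"claw":3.6},{"dx":0.08,"dy":-0.036,"dz":0,"turn":0.009,"claw":3.6}]' >/dev/null&& python3 chk.py 11.5 && python3 -m jog '[{"dx":0.08,"dy":-0.035,"dz":0,"turn":0.009,"claw":3.6},{"dx":0.08,"dy":-0.035,"dz":0,"turn":0.009,"claw":3.6},{"dx":0.08,"dy":-0.035,"dz":0,"turn":0.009,"claw":3.6}]' >/dev/null&& python3 chk.py 11.5 && python3 -m jog '[{"dx":0.08,"dy":-0.033,"dz":0,"turn":0.009,"claw":3.6},{"dx":0.08,"dy":-0.033,"dz":0,"turn":0.009,"claw":3.6},{"dx":0.08,"dy":-0.033,"dz":0,"turn":0.009,"claw":3.6}]' >/dev/null&& python3 chk.py 11.5 &&  python3 -m jog '[{"dx":0.082,"dy":-0.03,"dz":0,"turn":0.009,"claw":3.6},{"dx":0.082,"dy":-0.03,"dz":0,"turn":0.009,"claw":3.6}]' >/dev/null&& python3 chk.py 11.5 &&  python3 -m jog '[{"dx":0.082,"dy":-0.03,"dz":0,"turn":0.009,"claw":3.6},{"dx":0.082,"dy":-0.029,"dz":0,"turn":0.009,"claw":3.6}]' >/dev/null&& python3 chk.py 11.5
```

```text
push 8.6 rad 4.2 TCP ang -114.8 r 0.0998
push 8.0 rad 3.0 TCP ang -113.3 r 0.0998
push 1.6 rad 0.7 TCP ang -111.2 r 0.1005
push 2.8 rad 0.7 TCP ang -109.5 r 0.1007
push 4.0 rad 1.2 TCP ang -108.7 r 0.1007
push 6.8 rad 2.2 TCP ang -107.9 r 0.1006
```

```bash
python3 - <<'E'
from h import *
for n in("top","side"):
    im=r.get_image(n);np.save(f"pics/{n}5.npy",im)
a=np.load("pics/top5.npy")[120:250,170:310,::-1]
B=[np.load(f"pics/side{i}.npy")[145:185,220:265,::-1] for i in(3,5)]
cv2.imwrite("pics/c5.png",np.hstack([cv2.resize(a,(300,300),interpolation=2)]+[cv2.resize(b,(250,300),interpolation=2) for b in B]))
for z in(.142,.134):print(px("side",[.569,.0665,z]))
E
python3 chk.py 12
```

```text
[241.17381364 161.60425008]
[241.23386779 163.78137906]
push 6.6 rad 1.5 TCP ang -108.0 r 0.1006
```

View pics/c5.png

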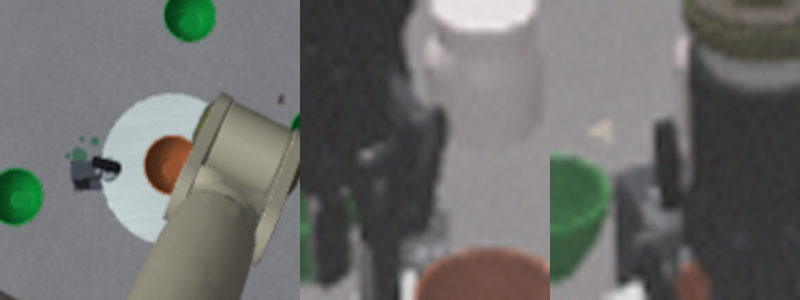

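The hole is now hidden under the plunger and the gripper blocks the knob in the side view. I'll push slightly past the 9 N drag to test the lock, well under 22 N, then back off and look.

```bash
python3 -m jog '[{"dx":0.082,"dy":-0.028,"dz":0,"turn":0,"claw":3.6},{"dx":0.082,"dy":-0.028,"dz":0,"turn":0,"claw":3.6}]' >/dev/null&& python3 chk.py 11.5 &&  python3 -m jog '[{"dx":0.082,"dy":-0.028,"dz":0,"turn":0,"claw":3.6},{"dx":0.082,"dy":-0.028,"dz":0,"turn":0,"claw":3.6}]' >/dev/null&& python3 chk.py 11.5
```

```text
push 10.2 rad 1.3 TCP ang -107.2 r 0.1007
push 12.7 rad 0.1 TCP ang -106.5 r 0.1009
```

The push rises steadily past the drag to 12.7 N with no slip, so the wheel is locked. I'll back off, lift and look.

```bash
python3 -m jog '[{"dx":-0.3,"dy":0.1,"dz":0,"turn":0,"claw":3.6},{"dx":-0.35,"dy":0.12,"dz":0,"turn":0,"claw":3.6},{"dx":-0.35,"dy":0.12,"dz":0,"turn":0,"claw":3.6},{"dx":-0.3,"dy":0.1,"dz":0,"turn":0,"claw":3.6},{"dx":0,"dy":0,"dz":0,"turn":0,"claw":3.6}]'; python3 chk.py 5
python3 -m jog '[{"dx":0,"dy":0,"dz":1,"turn":0,"claw":3.6},{"dx":0,"dy":0,"dz":2,"turn":0,"claw":3.6},{"dx":0,"dy":0,"dz":3,"turn":0,"claw":3.6},{"dx":0,"dy":0,"dz":4,"turn":0,"claw":3.6},{"dx":0,"dy":0,"dz":4,"turn":0,"claw":3.6},{"dx":-2,"dy":-2,"dz":2,"turn":0,"claw":3.6},{"dx":-3,"dy":-2,"dz":0,"turn":0,"claw":3.6},{"dx":-3,"dy":-2,"dz":0,"turn":0,"claw":3.6},{"dx":0,"dy":0,"dz":0,"turn":0,"claw":3.6},{"dx":0,"dy":0,"dz":0,"turn":0,"claw":3.6}]'
python3 - <<'E'
from h import *
for n in("top","side"):
    im=r.get_image(n);np.save(f"pics/{n}6.npy",im)
a=np.load("pics/top6.npy")[120:250,170:310,::-1]
B=[np.load(f"pics/side{i}.npy")[145:235,205:305,::-1] for i in(6,)]
cv2.imwrite("pics/c6.png",np.hstack([cv2.resize(a,(380,380),interpolation=2)]+[cv2.resize(b,(420,380),interpolation=2) for b in B]))
E
```

```text
time_s: 16.2
position: [0.5389, -0.123, 0.0965]
orientation: [0.806, 0.591, 0.0, 0.0]
force: [0.1, -0.2, 0.1]
grip_width: 0.424
gripper_force: 0.0
push -0.2 rad -0.1 TCP ang -113.3 r 0.1013
time_s: 17.2
position: [0.4589, -0.1832, 0.2572]
orientation: [0.807, 0.591, 0.0, 0.001]
force: [0.1, 0.9, 0.6]
grip_width: 0.421
gripper_force: 0.0
```

View pics/c6.png

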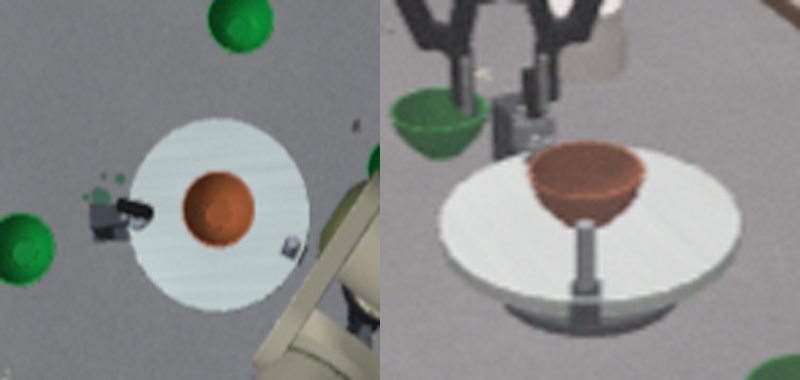

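The bowl is centred on the wheel, the post is free, and the knob sits low on the collar at crop (540,95). Next I check its height numerically.

```bash
python3 - <<'E'
from h import *
for zt in(.142,.134):
    print(zt,[np.round(px("side",[.569+s*.22e-1*-.247,.0665+s*.022*-.969,z]),1).tolist() for s in(1,-1) for z in(zt,zt-.026)])
b=np.load("pics/side5.npy").astype(int).max(2);print(b[156:178,234:248])
b=np.load("pics/side6.npy").astype(int).max(2);print(b[156:178,234:248])
E
```

```text
0.142 [[241.9, 164.5], [242.1, 171.6], [240.4, 158.8], [240.6, 165.8]]
0.134 [[242.0, 166.7], [242.2, 173.7], [240.5, 161.0], [240.7, 167.9]]
[[149 150 149 148 148 152 152 151 145 135 111  63  51  53]
 [149 147 149 146 151 150 150 152 147 136 115  70  53  54]
 [153 153 149 150 150 152 152 152 145 140 118  78  56  54]
 [151 149 150 149 149 153 153 152 147 139 118  78  52  56]
 [150 149 149 149 152 150 141 131 135 140 117  78  54  53]
 [152 151 152 154 131  92  82  75 110 137 120  80  55  53]
 [152 156 152 156 123  59  59  56  83 122 118  80  54  53]
 [152 154 152 155 121  54  55  57  77 125 128  81  53  55]
 [153 152 149 153 123  52  58  56  61 118 131  85  55  53]
 [153 150 149 150 122  61  55  54  58  96 118  83  52  54]
 [152 152 151 144 111  65  51  52  50  75  99  86  54  56]
 [123 112 109 106  91  57  55  51  51  74  93  83  54  54]
 [104  99  95  99  85  62  52  52  47  74 100  83  52  53]
 [ 97  95  98  99  89  66  52  52  53  76  88  71  50  56]
 [ 89  98  99 115 134 114  46  52  48  61  69  55  55  60]
 [ 75  91  96 106 122 108  61  49  49  50  56  56  56  58]
 [ 68  78 109 
[... 939 characters left out ...]
8 150 147 116  66  55  58  69  96  98  70  59  94]
 [124 115 110 108  92  61  53  54  67  95  98  73  61  97]
 [105  99 100  99  91  66  53  56  67  97 100  72  64 116]
 [103 100 101  99  88  74  51  55  69  98 109 120 142 149]
 [ 90 100  99 117 139 118  55  55  71  98 117 138 150 153]
 [ 79  90  98 108 123 111  63  58  62  83 105 136 152 151]
 [ 71  79 110 129 125 108  61  56  54  87 123 140 145 149]
 [ 68  69  92 125 138 126 114 103 109 117 116 117 128 146]
 [ 68  69  94 128 134 132 135 117 117 124 115 107 123 145]
 [ 68  67  86 109 114 116 115 113 112 112 111 108 123 144]
 [ 71  69  86 105 108 109 113 114 114 106 109 110 124 145]
 [ 73  71  87 105 108 110 114 156 158 122 129 136 138 147]]
```

```bash
python3 -c "
from plant import r;print(r.job_done())"
```

```text
the job is handed in; nothing more can be done
None
```

I handed the job in with the knob in the deep slot and the wheel locked. The post took 12.7 N without slipping, and the side view fits the pin being home. The bowl is still centred, the post was never pushed near its 22 N limit, and the arm is clear; no verdict came back.

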